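Pack the stain caddy and lift it ready to carry

ROBOT

A 7-joint arm with a two-finger parallel gripper is mounted at the origin on the work surface. World frame = base frame: x ahead of the robot, y to its left, z up, the work surface at z = 0. Lengths are in mm, angles in rad, forces in N, time in s.
With the tool pointing down it reaches from about 350 to 900 mm from the base axis. Payload 19.9 kg.
Tool frame: the origin (TCP) lies between the finger pads, 19 mm behind the fingertips; this is the grasp point; z points along the fingers, y is the line along which they close (so a half turn about z gives the same grasp; the last joint's range is limited). The gripper opens to 94 mm and grips with 3 to 60 N. Pads are 16 mm wide; open, the fingers measure 119 mm over their backs; the gripper's body (75 mm by 177 mm) begins 78 mm behind the grasp point.
Start: joints at [-1.381, 0.417, -0.01, 1.614, 0.005, 1.111, -0.053], TCP at [142.963, 608.409, 224.225] pointing down, gripper open.
Joint ranges: [-2.81, 2.81], [-0.39, 2.02], [-1.27, 1.25], [0.06, 2.57], [-1.19, 4.33], [0.19, 2], [-2.82, 2.82]. Speed limits (rad/s): [1.89, 1.89, 2.39, 2.39, 3.01, 3.01, 3.01].

INTERFACE

Orientations are given as a rotation vector (axis times angle).
In Python, from bench import r gives the robot as it stands.
- The arm moves only by the tool arm_command, never from a script. Its argument "targets" is a list of rows, each an object with "claw": the opening, from 0 (shut) to 1 (fully open); "travel": the shift along the world's x, y, z in units of 200 mm (1.0 is 200 mm), a list of three; "delta_rot": the turn, a rotation vector about the world's x, y, z in units of 180 degrees (1.0 is 180 degrees), a list of three. In form: [{"claw": claw, "travel": [x, y, z], "delta_rot": [rx, ry, rz]}, ...]. A call has 1 to 12 rows; each row is the pose to reach, as a shift and turn from the pose commanded when the call began, turning the shorter way round; what a row does not reach only later rows make up. A row lasts 1/12 s, in which the tool goes at most 41.7 mm and 7.16 degrees, less where a joint would pass 70% of its speed; a pose out of reach is approached as far as the arm can. A call with a number of a shift or a turn outside -1 to 1 is refused whole. A call with a gripper value outside its range is refused whole. The fingers move at their own pace and stop on an object; the grip force is fixed at half the most. Time passes only in rows, so rows that repeat a pose let the fingers close. It gives the time, the measured TCP pose, the force, the opening and the grip force at its end, in the units of the state.
- r.state(): the state, without advancing time (a new reading comes with each control period).
- r.read_camera(name): name is "side" or "top" or "wrist"; returns a dict with "pixels" (400x640x3 uint8, red, green, blue), "range_z" (400x640 float32, mm along the optical axis (not along the pixel's ray), 0 where there is no reading), "camera_matrix" (3x3 intrinsics, pixels), "k1" (the pictures are not rectified: a ray, as slopes to the right and down, at radius r is drawn at 1 + k1 r^2 times it, then the intrinsics apply), "world_from_camera" (4x4, takes a point from camera to world coordinates). Camera axes: x right, y up, looking along -z (the intrinsics and any distortion apply to the point x, -y, -z); pixel columns grow to the right and rows downward; lengths in mm; the calibration is good to about 2 mm. A picture is of the moment at which its call begins.
- r.close_job(): hands the job in; it is judged then, once.
Trained networks look in a picture, given as the dict that the camera call returned (one of the last four; its "shot" number tells which), for a name from the list of things; names that differ only in an ending like _2 or _b are one class to them, and where a whole thing is asked for, a point or a joint stands for the part that bears it (a point fixed in the world has none). Each returns a list of dicts, best first, with "p" (0 to 1); they miss things now and then, are a little off and sometimes report something else, mostly with a low value. They report only what shows in the picture. A call takes as long as a camera call. They do not tell look-alikes from the thing itself.
- r.spot_in(picture, thing): "box" ([centre column, centre row, width, height] in pixels, round what is visible of it).
- r.outline_of(picture, thing): "region" (400x640 bool, what is visible of it) and "box" ([centre column, centre row, width, height] in pixels, round what is visible of it).
The state is a dict: "time_s": time; "joint_positions": joint angles; "qd": joint speeds; "effort": joint torques, N m; "tool_pos": TCP position; "eef_rot": TCP orientation; "wrist_force": force on the tool from outside, world axes, zero at the start; "ft_torque": the same for the moment, N m; "grip_width": finger opening in mm; "grip_force": force on a finger pad.
Only numpy, scipy, OpenCV 4.12 (cv2) and the standard library are available. Lean on these libraries where they do the work, as an engineer would, in place of code of your own. Each camera call takes 0.05 s, during which the arm holds its last target. There are 200 camera calls.

TASK

Pack up the stain set: stand the two bottles left on the steel tray upright in the two empty cells of the white caddy, one to a cell, setting them down rather than dropping them. Then take the caddy by the blue grip of its handle, lift it about 10 cm clear of the bench and finish while still holding it there, level and steady, with nothing else carrying it. Keep the bottles upright, do not tip the caddy, and leave the burner, the tube rack and the culture dishes where they are.

Things in the scene. Friction and masses are not known exactly. Their poses are not given: they have to be found in the camera images.
- bottle_violet: the violet bottle: round stain bottle, 50 mm diameter to 76 mm high, shoulder tapering to 91 mm, white screw cap 30 mm diameter from 93 to 118 mm above the underside (grip it there from above); about 100 g. Origin: centre of its underside, z up. Starts upright in a caddy cell or on the tray; which of the four are where varies
- bottle_brown: the brown bottle: same shape, sizes, origin and possible starts as the violet bottle
- bottle_clear: the pale clear bottle: same shape, sizes, origin and possible starts as the violet bottle
- bottle_red: the red bottle: same shape, sizes, origin and possible starts as the violet bottle
- caddy: white bottle caddy, loose, 136 x 136 mm, 4 mm floor and walls, walls and dividers 45 mm high: 2 x 2 cells, each 62 x 62 mm inside. Handle over the middle divider along its x axis: 8 mm uprights at x = -60 and +60 mm carry a blue flat-sided grip 92 mm long, 16 wide (y), 20 tall, centred 160 mm above the underside. 0.36 kg empty, up to 0.95 loaded. Origin: centre of its underside, z up; any yaw
- cell_1 (a point): centre of the floor of a caddy cell, 4 mm above the caddy's underside, at x +33, y +33 mm in the caddy's frame. The cell is 33 mm from the handle's centre line, so fingers lowering a bottle by its cap have most room when they close along the caddy's x axis
- cell_2 (a point): centre of the floor of a caddy cell, 4 mm above the caddy's underside, at x -33, y +33 mm in the caddy's frame
- cell_3 (a point): centre of the floor of a caddy cell, 4 mm above the caddy's underside, at x +33, y -33 mm in the caddy's frame
- cell_4 (a point): centre of the floor of a caddy cell, 4 mm above the caddy's underside, at x -33, y -33 mm in the caddy's frame
- caddy_grip (a point): middle of the blue grip bar of the caddy's handle, straight above the caddy's centre, 160 mm above its underside and 38 mm above the tops of the caps of seated bottles; axes as the caddy's
- tray: low stainless staining tray fixed to the bench, 130 mm (x) by 240 mm (y), floor 4 mm thick, rim 14 mm high; two bottles start on it, about 110 mm apart along y. Origin at the centre of its underside
- burner: bystander: unlit dark metal gas burner, base 80 mm diameter, 150 mm tall, loose. Origin at the centre of its underside
- rack: bystander: steel rack of cork-stoppered test tubes, 250 mm (x) by 78 mm (y), 140 mm high to the top of the corks, loose. Origin at the centre of its underside
- dishes: bystander: stack of three closed culture dishes, 92 mm diameter, 48 mm high, loose. Origin at the centre of its underside
There are look-alikes about, which are no part of the job. Leave any turquoise or yellow look-alike of the bottle_clear alone.

How it is judged (in metres and radians):
On the way:
1. all four bottles stand in the caddy, one per cell, while the caddy still stands on the bench ((distance between bottle_violet and cell_1 below 0.013 m or distance between bottle_violet and cell_2 below 0.013 m or distance between bottle_violet and cell_3 below 0.013 m or distance between bottle_violet and cell_4 below 0.013 m) and angle between the z axis of each of bottle_violet, bottle_brown, bottle_clear, bottle_red and the z axis of caddy, either way round below 0.2 rad and angle between each of bottle_violet, bottle_brown, bottle_clear, bottle_red's own z axis and vertical below 0.4 rad and (distance between bottle_brown and cell_1 below 0.013 m or distance between bottle_brown and cell_2 below 0.013 m or distance between bottle_brown and cell_3 below 0.013 m or distance between bottle_brown and cell_4 below 0.013 m) and (distance between bottle_clear and cell_1 below 0.013 m or distance between bottle_clear and cell_2 below 0.013 m or distance between bottle_clear and cell_3 below 0.013 m or distance between bottle_clear and cell_4 below 0.013 m) and (distance between bottle_red and cell_1 below 0.013 m or distance between bottle_red and cell_2 below 0.013 m or distance between bottle_red and cell_3 below 0.013 m or distance between bottle_red and cell_4 below 0.013 m) and height (world z) of caddy below 0.008 m and angle between caddy's own z axis and vertical below 0.05 rad), for 0.2 s.
At the end, for the whole second after the job is handed in: Held by the handle (fingers over 2 N, TCP within 60 mm of the grip), caddy over 60 mm up, tilt under 0.10 rad, under 0.03 m/s and 0.15 rad/s, touching no tray or bystander; each bottle within 13 mm of a cell's floor centre, 0.2 rad of upright in it; bystanders within 20 mm of their start ((distance between bottle_violet and cell_1 below 0.013 m or distance between bottle_violet and cell_2 below 0.013 m or distance between bottle_violet and cell_3 below 0.013 m or distance between bottle_violet and cell_4 below 0.013 m) and angle between the z axis of each of bottle_violet, bottle_brown, bottle_clear, bottle_red and the z axis of caddy, either way round below 0.2 rad and angle between each of bottle_violet, bottle_brown, bottle_clear, bottle_red's own z axis and vertical below 0.4 rad and (distance between bottle_brown and cell_1 below 0.013 m or distance between bottle_brown and cell_2 below 0.013 m or distance between bottle_brown and cell_3 below 0.013 m or distance between bottle_brown and cell_4 below 0.013 m) and (distance between bottle_clear and cell_1 below 0.013 m or distance between bottle_clear and cell_2 below 0.013 m or distance between bottle_clear and cell_3 below 0.013 m or distance between bottle_clear and cell_4 below 0.013 m) and (distance between bottle_red and cell_1 below 0.013 m or distance between bottle_red and cell_2 below 0.013 m or distance between bottle_red and cell_3 below 0.013 m or distance between bottle_red and cell_4 below 0.013 m) and height (world z) of caddy above 0.06 m and angle between caddy's own z axis and vertical below 0.1 rad and linear speed of caddy below 0.03 m/s and angular speed of caddy below 0.15 rad/s and contact force between the fingers and caddy above 2 N and distance between the grasp point and caddy_grip below 0.06 m and contact force between caddy and burner below 0.1 N and contact force between caddy and rack below 0.1 N and contact force between caddy and dishes below 0.1 N and contact force between caddy and tray below 0.1 N and distance of each of burner, rack, dishes from where it was at the start of the episode below 0.02 m); the arm keeps its last pose, push and grip.
It fails at once if a bottle is tipped by more than 0.6 rad (angle between any of bottle_violet, bottle_brown, bottle_clear, bottle_red's own z axis and vertical above 0.6 rad).
It fails at once if a bottle is dropped (falls free at over 0.65 m/s, about 2 cm) ((linear speed of bottle_violet above 0.65 m/s and contact force between the fingers and bottle_violet below 0.05 N and contact force between the fingers and caddy below 0.05 N) or (linear speed of bottle_brown above 0.65 m/s and contact force between the fingers and bottle_brown below 0.05 N and contact force between the fingers and caddy below 0.05 N) or (linear speed of bottle_clear above 0.65 m/s and contact force between the fingers and bottle_clear below 0.05 N and contact force between the fingers and caddy below 0.05 N) or (linear speed of bottle_red above 0.65 m/s and contact force between the fingers and bottle_red below 0.05 N and contact force between the fingers and caddy below 0.05 N)).
It fails at once if the caddy is tipped by more than 0.35 rad (angle between caddy's own z axis and vertical above 0.35 rad).
It fails at once if the burner, rack or dishes are shifted over 20 mm or tipped over 0.3 rad (distance of any of burner, rack, dishes from where it was at the start of the episode above 0.02 m or angle between any of burner, rack, dishes's own z axis and vertical above 0.3 rad).
It also fails if it takes over 72 s, if anything falls off the work surface, if the arm or the gripper's body presses on something with over 40 N, if the wrist force passes 120 N, or if a joint passes its speed limit or range.

## Working session

There is one attempt and no reset: what is moved stays moved. The work goes in short steps, Python scripts to look and compute and a tool call to move; the robot and the scene stay as the last step left them, time stands still between calls to the robot, and variables do not carry over. Pictures are saved under pics/ and viewed, at most 10 in all, crops included, and the job is handed in when it is done.

Besides the shell and the picture viewer there is one more tool, called after ">>>" as name(argument=value, ...), one argument or row to a line, values as JSON. arm_command: Moves the arm, as the interface text tells. Its arguments: {"type":"object","properties":{"targets":{"type":"array"}},"required":["targets"]}

```bash
mkdir -p pics; cat > h.py <<'E'
import numpy as np, cv2
from bench import r
def pts(p):
    K=p["camera_matrix"];z=p["range_z"];v,u=np.mgrid[0:400,0:640]
    d=np.array([p["k1"],0,0,0,0],float)
    q=cv2.undistortPoints(np.stack([u,v],-1).reshape(-1,1,2).astype(np.float64),np.array(K,float),d).reshape(400,640,2)
    P=np.stack([q[...,0]*z,-q[...,1]*z,-z],-1)
    T=np.array(p["world_from_camera"]);W=P@T[:3,:3].T+T[:3,3]
    W[z<=0]=np.nan
    return W
def save(n,img): cv2.imwrite(f"pics/{n}.png",cv2.cvtColor(img,cv2.COLOR_RGB2BGR))
E
cat > a.py <<'E'
from h import *
print(r.state())
for c in ["top","side"]:
    p=r.read_camera(c);save(c+"0",p["pixels"]);W=pts(p);np.save(c+"W.npy",W)
    print(c,np.round(p["world_from_camera"],2).tolist())
    for t in ["bottle_violet","bottle_brown","bottle_clear","bottle_red","caddy","tray","burner","rack","dishes"]:
        for o in r.outline_of(p,t)[:3]:
            m=o["region"];w=W[m];w=w[~np.isnan(w[:,0])]
            if len(w)==0: continue
            hi=w[w[:,2]>np.percentile(w[:,2],98)-6]
            print(t,round(o["p"],2),np.round(o["box"]).astype(int).tolist(),len(w),"top",np.round(np.median(hi,0)).tolist(),"lo/hi",np.round(np.percentile(w,[3,97],0)).tolist())
E
python3 a.py
```

```text
{'time_s': 0.0, 'joint_positions': array([-1.38149011,  0.41796689, -0.01033725,  1.61415583,  0.00471173,
        1.11073047, -0.05298761]), 'qd': array([ 3.59796424e-05, -2.14787329e-04,  9.95042610e-04, -6.77943083e-04,
        3.58389947e-04, -8.26643271e-04,  3.98829974e-04]), 'effort': array([-6.88273540e-04, -8.51248026e+01,  6.38298243e-01, -4.26010001e+01,
       -4.89057228e-02,  1.84119662e-02,  7.23625499e-05]), 'tool_pos': array([142.88925899, 608.08002828, 223.63726795]), 'eef_rot': array([-3.61650041e-01, -3.12065251e+00,  1.94051192e-03]), 'wrist_force': array([-0.55564459, -0.33393995, -0.11569981]), 'ft_torque': array([-0.02904367, -0.01202365, -0.03943057]), 'grip_force': 0.0, 'grip_width': 93.99503664134458}
top [[0.0, 1.0, -0.09, 499.98], [-1.0, 0.0, -0.02, -15.54], [-0.02, 0.09, 1.0, 1525.55], [0.0, 0.0, 0.0, 1.0]]
bottle_violet 0.83 [412, 212, 20, 13] 251 top [591.0, -282.0, 122.0] lo/hi [[570.0, -297.0, 16.0], [611.0, -258.0, 125.0]]
bottle_violet 0.38 [255, 233, 56, 55] 1538 top [524.0, 205.0, 169.0] lo/hi [[454.0, 134.0, -3.0], [594.0, 275.0, 170.0]]
bottle_
[... 2438 characters left out ...]
7.0], [487.0, 214.0, 121.0]]
caddy 0.65 [339, 237, 58, 66] 1401 top [517.0, 216.0, 168.0] lo/hi [[441.0, 130.0, -1.0], [593.0, 290.0, 169.0]]
caddy 0.53 [340, 242, 15, 25] 366 top [496.0, 256.0, 120.0] lo/hi [[471.0, 245.0, 40.0], [517.0, 279.0, 121.0]]
tray 0.62 [336, 185, 34, 33] 564 top [548.0, -172.0, 13.0] lo/hi [[506.0, -346.0, -3.0], [645.0, -111.0, 15.0]]
burner 0.9 [281, 203, 22, 41] 415 top [737.0, 37.0, 143.0] lo/hi [[707.0, -10.0, -1.0], [775.0, 65.0, 137.0]]
rack 0.82 [323, 306, 105, 69] 4591 top [501.0, 514.0, 140.0] lo/hi [[395.0, 465.0, 0.0], [635.0, 555.0, 141.0]]
dishes 0.57 [366, 156, 19, 19] 332 top [477.0, -456.0, 47.0] lo/hi [[438.0, -503.0, 2.0], [523.0, -415.0, 50.0]]
```

```bash
python3 - <<'E'
import cv2,numpy as np
a=cv2.imread("pics/top0.png")
cv2.imwrite("pics/c1.png",cv2.resize(a[140:290,230:430],None,fx=4,fy=4,interpolation=cv2.INTER_CUBIC))
b=cv2.imread("pics/side0.png")
cv2.imwrite("pics/c2.png",cv2.resize(b[140:290,260:460],None,fx=4,fy=4,interpolation=cv2.INTER_CUBIC))
E
```

```text
(no output)
```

View pics/c1.png

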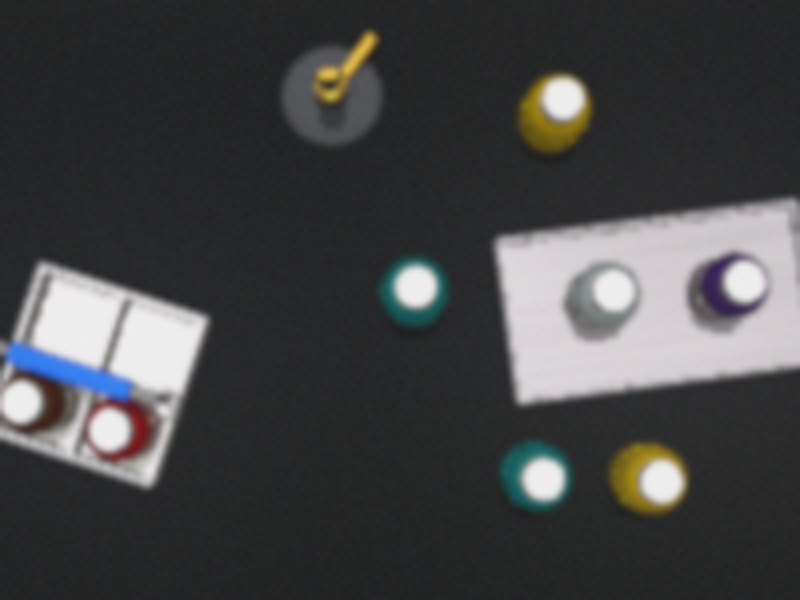

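View pics/c2.png

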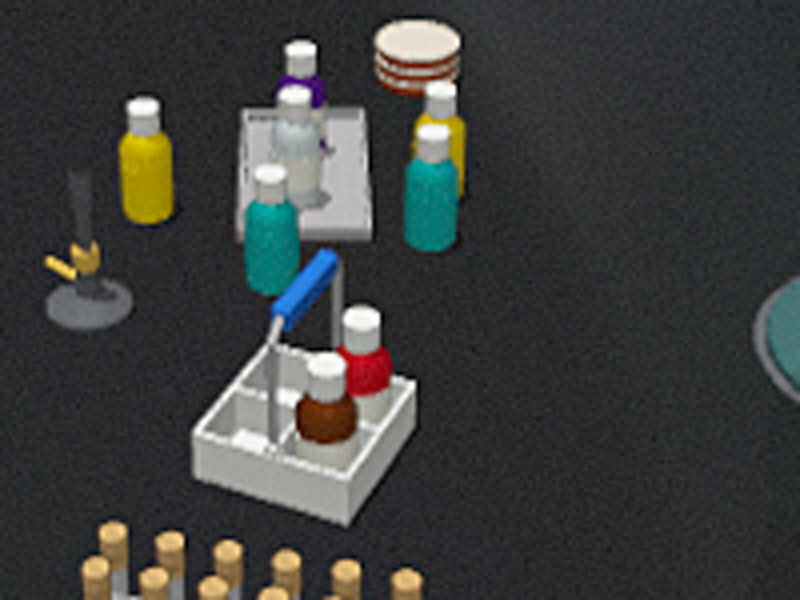

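```bash
cat > m.py <<'E'
from h import *
def cap(W,x,y,zt=116,R=24):
    w=W.reshape(-1,3);w=w[(np.hypot(w[:,0]-x,w[:,1]-y)<R)&(w[:,2]>zt)&(w[:,2]<128)]
    return (np.round(np.r_[(np.percentile(w,4,0)+np.percentile(w,96,0))/2,np.ptp(w,axis=0)],1),np.round(w.mean(0),1),len(w)) if len(w) else None
def bar(W,x=524,y=205,lo=160,hi=180):
    w=W.reshape(-1,3);w=w[(np.hypot(w[:,0]-x,w[:,1]-y)<75)&(w[:,2]>lo)&(w[:,2]<hi)]
    return [np.round(v,1).tolist() for v in cv2.minAreaRect(w[:,:2].astype(np.float32))[:2]],cv2.minAreaRect(w[:,:2].astype(np.float32))[2],w.mean(0).round(1),len(w)
if __name__=="__main__":
    for c in ["top","side"]:
        W=np.load(c+"W.npy")
        zt=116 if c=="top" else 113
        for n,x,y in [("violet",591,-282),("clear",585,-170),("red",484,184),("brown",502,245),("tealA",600,-40),("tealB",447,-134),("yel",448,-219)]: print(c,n,cap(W,x,y,zt))
        print(bar(W))
        w=W.reshape(-1,3);w=w[(np.hypot(w[:,0]-524,w[:,1]-205)<110)&(w[:,2]>35)&(w[:,2]<52)]
        print("rim",cv2.minAreaRect(w[:,:2].astype(np.float32)),len(w))
E
python3 m.py
```

```text
top violet (array([ 591.1, -282.3,  121.8,   23.8,   27. ,   10.6]), array([ 591.2, -282.2,  121.7]), 73)
top clear (array([ 584.4, -182.9,  121. ,   26.8,   20.8,    8.8]), array([ 583.6, -182.8,  120.9]), 56)
top red (array([482.2, 183.1, 120.8,  26.4,  26.3,  11. ]), array([482.1, 183.5, 121.4]), 78)
top brown (array([502.3, 249.6, 121.4,  26.4,  31. ,  11.1]), array([502.4, 249.8, 121.5]), 77)
top tealA (array([588.8, -40.8, 119.4,  20.8,  26.5,   9.1]), array([588.2, -40.3, 119.2]), 48)
top tealB (array([ 447.6, -134.3,  119.9,   26.2,   26.3,   10.1]), array([ 447.6, -133.5,  119.2]), 55)
top yel (array([ 446.8, -220.1,  119.8,   26.3,   26.9,    9.6]), array([ 447.4, -220.3,  118.9]), 57)
([[523.5, 205.2], [101.7, 15.4]], 72.08170318603516, array([523.7, 205.5, 168.4]), 187)
rim ((522.472900390625, 207.29293823242188), (138.2010498046875, 133.05455017089844), 72.00043487548828) 335
side violet (array([ 585.1, -276.7,  118.1,   25.4,   39.2,   11.7]), array([ 585. , -275.8,  119.2]), 28)
side clear (array([ 578.1, -175.9,  118.9,   28.3,   26.9,   11.2]), array([ 578.2, -174.8,  119.2]), 32)
side red (array([475.6, 189.4, 118.9,  25.7,  33.7,  11. ]), array([475.7, 191. , 119.4]), 51)
side brown (array([495.8, 253.3, 118.9,  27.6,  30.8,  11.9]), array([495.4, 254.2, 119.2]), 53)
side tealA (array([586.2, -37.2, 116.6,  15. ,  24. ,   5.9]), array([586.3, -35.2, 116.7]), 15)
side tealB (array([ 441. , -128.4,  115.8,   23.1,   26.1,    6.1]), array([ 441.6, -128.1,  115.8]), 24)
side yel (array([ 439.6, -215.5,  116.5,   23.4,   32.8,    6.5]), array([ 439.5, -216.6,  115.7]), 24)
([[517.3, 212.0], [93.9, 16.4]], 71.93440246582031, array([516.7, 215.1, 167.2]), 114)
rim ((517.3601684570312, 211.39073181152344), (145.1125946044922, 139.9799041748047), 73.00894927978516) 444
```

Candidates (top image full pixels): violet on tray (416,211), pale clear on tray (383,212). Look-alikes: turquoise (333,211) and (366,259), yellow (371,165) and (395,260). I choose the two on the tray. The close crop confirms it: they are violet and pale grey. The empty cells are the pair on the +x side of the handle.

>>> arm_command(
  targets=[
    {"claw": 1,"travel": [0.2,-0.2,0.1],"delta_rot": [0,0,-0.026]},
    {"claw": 1,"travel": [0.4,-0.4,0.2],"delta_rot": [0,0,-0.026]},
    {"claw": 1,"travel": [0.6,-0.6,0.3],"delta_rot": [0,0,-0.026]},
    {"claw": 1,"travel": [0.8,-0.8,0.4],"delta_rot": [0,0,-0.026]},
    {"claw": 1,"travel": [1,-1,0.4],"delta_rot": [0,0,-0.026]},
    {"claw": 1,"travel": [1,-1,0.4],"delta_rot": [0,0,-0.026]},
    {"claw": 1,"travel": [1,-1,0.4],"delta_rot": [0,0,-0.026]},
    {"claw": 1,"travel": [1,-1,0.4],"delta_rot": [0,0,-0.026]},
    {"claw": 1,"travel": [1,-1,0.4],"delta_rot": [0,0,-0.026]},
    {"claw": 1,"travel": [1,-1,0.4],"delta_rot": [0,0,-0.026]},
    {"claw": 1,"travel": [1,-1,0.4],"delta_rot": [0,0,-0.026]},
    {"claw": 1,"travel": [1,-1,0.4],"delta_rot": [0,0,-0.026]},
  ],
)

```text
time_s: 2.0
tool_pos: [341.9, 409.2, 303.9]
eef_rot: [-0.486, -3.103, 0.001]
wrist_force: [0.1, -0.1, -0.2]
grip_width: 93.8
grip_force: 0.0
```

>>> arm_command(
  targets=[
    {"claw": 1,"travel": [0.2,-0.2,0],"delta_rot": [0,0,0]},
    {"claw": 1,"travel": [0.4,-0.4,0],"delta_rot": [0,0,0]},
    {"claw": 1,"travel": [0.6,-0.6,0],"delta_rot": [0,0,0]},
    {"claw": 1,"travel": [0.8,-0.8,0],"delta_rot": [0,0,0]},
    {"claw": 1,"travel": [0.9,-1,0],"delta_rot": [0,0,0]},
    {"claw": 1,"travel": [0.9,-1,0],"delta_rot": [0,0,0]},
    {"claw": 1,"travel": [0.9,-1,0],"delta_rot": [0,0,0]},
    {"claw": 1,"travel": [0.9,-1,0],"delta_rot": [0,0,0]},
    {"claw": 1,"travel": [0.9,-1,0],"delta_rot": [0,0,0]},
    {"claw": 1,"travel": [0.9,-1,0],"delta_rot": [0,0,0]},
    {"claw": 1,"travel": [0.9,-1,0],"delta_rot": [0,0,0]},
    {"claw": 1,"travel": [0.9,-1,0],"delta_rot": [0,0,0]},
  ],
)

```text
time_s: 3.0
tool_pos: [522.3, 209.7, 304.2]
eef_rot: [-0.486, -3.104, -0.0]
wrist_force: [-0.5, -0.9, 1.0]
grip_width: 94.2
grip_force: 0.0
```

```bash
cat > w.py <<'E'
from h import *; import sys
from m import cap,bar
s=r.state();print(s["time_s"],s["tool_pos"].round(1),s["eef_rot"].round(3),s["grip_width"],s["grip_force"],s["wrist_force"].round(1))
p=r.read_camera("wrist");save(sys.argv[1],p["pixels"]);W=pts(p);np.save("wristW.npy",W)
print(np.round(p["world_from_camera"],2).tolist())
for n,x,y in [("violet",588,-280),("clear",582,-180),("red",480,185),("brown",500,251)]: print(n,cap(W,x,y,115))
try:
    print(bar(W))
    w=W.reshape(-1,3);w=w[(np.hypot(w[:,0]-522,w[:,1]-206)<110)&(w[:,2]>38)&(w[:,2]<52)]
    print("rim",cv2.minAreaRect(w[:,:2].astype(np.float32)),len(w))
except Exception as e: print(e)
E
python3 w.py w1
```

```text
3.0 [522.3 209.7 304.2] [-0.486 -3.104 -0.   ] 94.1878502734564 0.0 [-0.5 -0.9  1. ]
[[0.31, -0.92, -0.24, 451.86], [0.95, 0.3, 0.08, 232.52], [-0.0, -0.25, 0.97, 464.99], [0.0, 0.0, 0.0, 1.0]]
violet None
clear None
red (array([478.7, 185.8, 122.2,  29.1,  29.3,   9.3]), array([478.6, 185.8, 122.2]), 697)
brown (array([498.8, 250.8, 122.2,  29.2,  29.3,   9.5]), array([498.6, 250.8, 122.2]), 696)
([[520.5, 208.1], [105.5, 15.6]], 72.01929473876953, array([519.7, 208.5, 169.2]), 2000)
rim ((521.2114868164062, 207.8306884765625), (136.4388885498047, 135.0185546875), 72.1759033203125) 2065
```

View pics/w1.png

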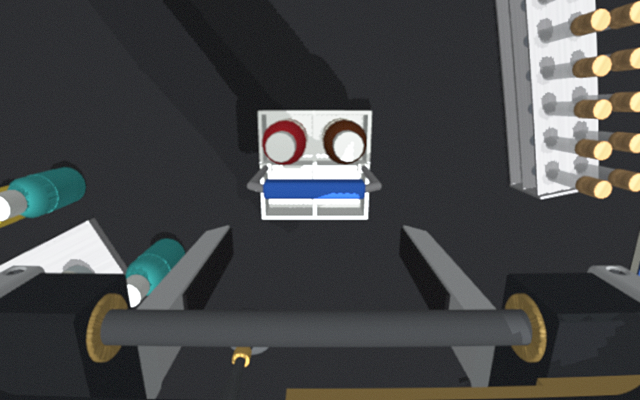

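>>> arm_command(
  targets=[
    {"claw": 1,"travel": [0.04,-0.2,0],"delta_rot": [0,0,0]},
    {"claw": 1,"travel": [0.08,-0.4,0],"delta_rot": [0,0,0]},
    {"claw": 1,"travel": [0.12,-0.6,0],"delta_rot": [0,0,0]},
    {"claw": 1,"travel": [0.16,-0.8,0],"delta_rot": [0,0,0]},
    {"claw": 1,"travel": [0.2,-1,0],"delta_rot": [0,0,0]},
    {"claw": 1,"travel": [0.2,-1,0],"delta_rot": [0,0,0]},
  ],
)

```text
time_s: 3.55
tool_pos: [563.4, 0.7, 304.7]
eef_rot: [0.501, 3.1, -0.003]
wrist_force: [-0.6, -0.8, -0.8]
grip_width: 94.0
grip_force: 0.0
```

>>> arm_command(
  targets=[
    {"claw": 1,"travel": [0.02,-0.2,0],"delta_rot": [0,0,0]},
    {"claw": 1,"travel": [0.04,-0.4,0],"delta_rot": [0,0,0]},
    {"claw": 1,"travel": [0.06,-0.6,0],"delta_rot": [0,0,0]},
    {"claw": 1,"travel": [0.08,-0.8,0],"delta_rot": [0,0,0]},
    {"claw": 1,"travel": [0.1,-1,0],"delta_rot": [0,0,0]},
    {"claw": 1,"travel": [0.1,-1,0],"delta_rot": [0,0,0]},
  ],
)

```text
time_s: 4.05
tool_pos: [581.8, -199.2, 304.3]
eef_rot: [0.501, 3.101, -0.005]
wrist_force: [-0.5, 0.0, 0.6]
grip_width: 94.0
grip_force: 0.0
```

>>> arm_command(
  targets=[
    {"claw": 1,"travel": [0.02,-0.2,-0.1],"delta_rot": [0,0,0]},
    {"claw": 1,"travel": [0.03,-0.4,-0.2],"delta_rot": [0,0,0]},
    {"claw": 1,"travel": [0.03,-0.45,-0.2],"delta_rot": [0,0,0]},
    {"claw": 1,"travel": [0.03,-0.45,-0.2],"delta_rot": [0,0,0]},
    {"claw": 1,"travel": [0.03,-0.45,-0.2],"delta_rot": [0,0,0]},
    {"claw": 1,"travel": [0.03,-0.45,-0.2],"delta_rot": [0,0,0]},
    {"claw": 1,"travel": [0.03,-0.45,-0.2],"delta_rot": [0,0,0]},
  ],
)

```text
time_s: 4.63
tool_pos: [589.6, -280.1, 264.7]
eef_rot: [0.486, 3.103, 0.001]
wrist_force: [0.0, -0.6, 0.7]
grip_width: 94.1
grip_force: 0.0
```

```bash
python3 w.py w2
```

```text
4.6333 [ 589.6 -280.1  264.7] [4.860e-01 3.103e+00 1.000e-03] 94.11234514298512 0.0 [ 0.  -0.6  0.7]
[[0.31, -0.92, -0.24, 518.98], [0.95, 0.3, 0.08, -257.28], [0.0, -0.26, 0.97, 425.42], [0.0, 0.0, 0.0, 1.0]]
violet (array([ 589.4, -281. ,  121.7,   29.5,   29.3,    9.7]), array([ 589.2, -280.8,  122.2]), 823)
clear (array([ 582.3, -184.6,  121.5,   29.3,   30.1,    9.3]), array([ 582.2, -184.7,  122. ]), 908)
red None
brown None
([[0.0, 0.0], [0.0, 0.0]], 0.0, array([nan, nan, nan]), 0)
rim ((0.0, 0.0), (0.0, 0.0), 0.0) 0m.py:7: RuntimeWarning: Mean of empty slice.
  return [np.round(v,1).tolist() for v in cv2.minAreaRect(w[:,:2].astype(np.float32))[:2]],cv2.minAreaRect(w[:,:2].astype(np.float32))[2],w.mean(0).round(1),len(w)
  ret = um.true_divide(
```

View pics/w2.png

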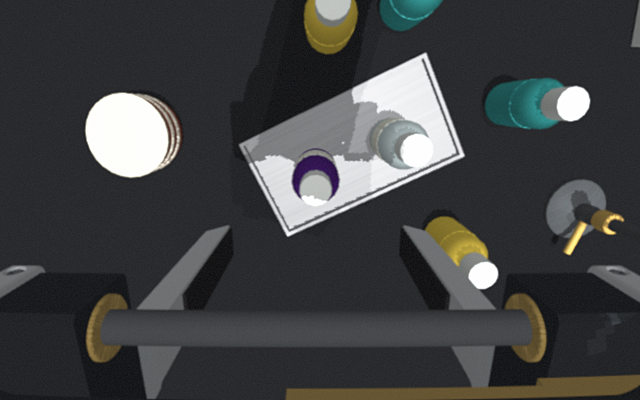

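Wrist view shows violet at (316,185) and the clear bottle at (415,150) on the tray. Violet is under the open fingers, so I descend.

>>> arm_command(
  targets=[
    {"claw": 1,"travel": [0,-0.005,-0.15],"delta_rot": [0,0,0]},
    {"claw": 1,"travel": [0,-0.005,-0.3],"delta_rot": [0,0,0]},
    {"claw": 1,"travel": [0,-0.005,-0.45],"delta_rot": [0,0,0]},
    {"claw": 0.8,"travel": [0,-0.005,-0.6],"delta_rot": [0,0,0]},
    {"claw": 0.7,"travel": [0,-0.005,-0.7],"delta_rot": [0,0,0]},
    {"claw": 0.6,"travel": [0,-0.005,-0.74],"delta_rot": [0,0,0]},
    {"claw": 0.5,"travel": [0,-0.005,-0.74],"delta_rot": [0,0,0]},
    {"claw": 0.4,"travel": [0,-0.005,-0.74],"delta_rot": [0,0,0]},
    {"claw": 0.3,"travel": [0,-0.005,-0.74],"delta_rot": [0,0,0]},
    {"claw": 0.1,"travel": [0,-0.005,-0.74],"delta_rot": [0,0,0]},
    {"claw": 0.1,"travel": [0,-0.005,-0.74],"delta_rot": [0,0,0]},
    {"claw": 0.1,"travel": [0,-0.005,-0.74],"delta_rot": [0,0,0]},
  ],
)

```text
time_s: 5.68
tool_pos: [589.3, -282.7, 117.0]
eef_rot: [0.488, 3.102, -0.0]
wrist_force: [-0.5, -0.3, 0.2]
grip_width: 37.5
grip_force: 0.0
```

>>> arm_command(
  targets=[
    {"claw": 0.1,"travel": [0,0,0],"delta_rot": [0,0,0]},
    {"claw": 0.1,"travel": [0,0,0],"delta_rot": [0,0,0]},
    {"claw": 0.1,"travel": [0,0,0],"delta_rot": [0,0,0]},
    {"claw": 0.1,"travel": [0,0,0],"delta_rot": [0,0,0]},
  ],
)

```text
time_s: 6.02
tool_pos: [589.1, -282.7, 116.5]
eef_rot: [0.489, 3.103, -0.0]
wrist_force: [-0.7, 0.5, 4.5]
grip_width: 29.6
grip_force: 30.0
```

>>> arm_command(
  targets=[
    {"claw": 0.1,"travel": [0,0,0.03],"delta_rot": [0,0,0]},
    {"claw": 0.1,"travel": [0,0,0.1],"delta_rot": [0,0,0]},
    {"claw": 0.1,"travel": [0,0,0.2],"delta_rot": [0,0,0]},
    {"claw": 0.1,"travel": [0,0,0.3],"delta_rot": [0,0,0]},
    {"claw": 0.1,"travel": [0,0,0.4],"delta_rot": [0,0,0]},
    {"claw": 0.1,"travel": [0,0,0.5],"delta_rot": [0,0,0]},
    {"claw": 0.1,"travel": [0,0,0.6],"delta_rot": [0,0,0]},
    {"claw": 0.1,"travel": [0,0,0.7],"delta_rot": [0,0,0]},
    {"claw": 0.1,"travel": [0,0,0.77],"delta_rot": [0,0,0]},
    {"claw": 0.1,"travel": [0,0,0.8],"delta_rot": [0,0,0]},
    {"claw": 0.1,"travel": [0,0,0.8],"delta_rot": [0,0,0]},
  ],
)

```text
time_s: 6.93
tool_pos: [589.2, -282.9, 278.2]
eef_rot: [0.489, 3.101, -0.001]
wrist_force: [-0.3, -0.4, -0.7]
grip_width: 29.7
grip_force: 30.0
```

>>> arm_command(
  targets=[
    {"claw": 0.1,"travel": [0,0.05,0],"delta_rot": [0,0,0]},
    {"claw": 0.1,"travel": [0,0.14,0],"delta_rot": [0,0,0]},
    {"claw": 0.1,"travel": [0,0.24,0],"delta_rot": [0,0,0]},
    {"claw": 0.1,"travel": [0,0.35,0],"delta_rot": [0,0,0]},
    {"claw": 0.1,"travel": [0,0.46,0],"delta_rot": [0,0,0]},
    {"claw": 0.1,"travel": [0,0.57,0],"delta_rot": [0,0,0]},
    {"claw": 0.1,"travel": [0,0.68,0],"delta_rot": [0,0,0]},
    {"claw": 0.1,"travel": [0,0.79,0],"delta_rot": [0,0,0]},
    {"claw": 0.1,"travel": [0,0.9,0],"delta_rot": [0,0,0]},
    {"claw": 0.1,"travel": [0,1,0],"delta_rot": [0,0,0]},
  ],
)

```text
time_s: 7.77
tool_pos: [588.2, -80.3, 275.1]
eef_rot: [-0.487, -3.102, 0.0]
wrist_force: [-0.3, 0.1, -1.5]
grip_width: 29.6
grip_force: 30.0
```

>>> arm_command(
  targets=[
    {"claw": 0.1,"travel": [0,0.1,0],"delta_rot": [0,0,0]},
    {"claw": 0.1,"travel": [0,0.2,0],"delta_rot": [0,0,0]},
    {"claw": 0.1,"travel": [0,0.3,0],"delta_rot": [0,0,0]},
    {"claw": 0.1,"travel": [0,0.4,0],"delta_rot": [0,0,0]},
    {"claw": 0.1,"travel": [0,0.5,0],"delta_rot": [0,0,0]},
    {"claw": 0.1,"travel": [0,0.6,0],"delta_rot": [0,0,0]},
    {"claw": 0.1,"travel": [0,0.7,0],"delta_rot": [0,0,0]},
    {"claw": 0.1,"travel": [0,0.8,0],"delta_rot": [0,0,0]},
    {"claw": 0.1,"travel": [0,0.9,0],"delta_rot": [0,0,0]},
    {"claw": 0.1,"travel": [0,1,0],"delta_rot": [0,0,0]},
  ],
)

```text
time_s: 8.6
tool_pos: [587.9, 119.1, 275.1]
eef_rot: [-0.488, -3.102, 0.001]
wrist_force: [0.1, -0.6, -0.9]
grip_width: 29.2
grip_force: 30.0
```

>>> arm_command(
  targets=[
    {"claw": 0.1,"travel": [-0.03,0.1,0],"delta_rot": [0,0,0]},
    {"claw": 0.1,"travel": [-0.06,0.2,0],"delta_rot": [0,0,0]},
    {"claw": 0.1,"travel": [-0.09,0.3,0],"delta_rot": [0,0,0]},
    {"claw": 0.1,"travel": [-0.12,0.4,0],"delta_rot": [0,0,0]},
    {"claw": 0.1,"travel": [-0.135,0.5,0],"delta_rot": [0,0,0]},
    {"claw": 0.1,"travel": [-0.135,0.555,0],"delta_rot": [0,0,0]},
    {"claw": 0.1,"travel": [-0.135,0.555,0],"delta_rot": [0,0,0]},
    {"claw": 0.1,"travel": [-0.135,0.555,0],"delta_rot": [0,0,0]},
    {"claw": 0.1,"travel": [-0.135,0.555,0],"delta_rot": [0,0,0]},
    {"claw": 0.1,"travel": [-0.135,0.555,0],"delta_rot": [0,0,0]},
  ],
)

```text
time_s: 9.43
tool_pos: [562.2, 227.0, 276.1]
eef_rot: [-0.491, -3.103, 0.001]
wrist_force: [-0.6, 0.2, -1.5]
grip_width: 29.5
grip_force: 30.0
```

```bash
python3 w.py w3
```

```text
9.4333 [562.2 227.  276.1] [-4.910e-01 -3.103e+00  1.000e-03] 29.52472255312603 29.99955028295517 [-0.6  0.2 -1.5]
[[0.31, -0.92, -0.24, 491.82], [0.95, 0.3, 0.08, 250.2], [-0.0, -0.26, 0.97, 436.9], [0.0, 0.0, 0.0, 1.0]]
violet None
clear None
red (array([479.3, 187.7, 122. ,  29.3,  29.9,   9.3]), array([479.3, 187.7, 122.1]), 893)
brown (array([497.8, 252.3, 122.2,  29.5,  29.2,   4.6]), array([497.7, 252.3, 122.2]), 868)
([[526.9, 208.4], [105.7, 33.1]], 70.37031555175781, array([521.6, 212.4, 169.7]), 2644)
rim ((521.16162109375, 209.56854248046875), (135.0377655029297, 135.89158630371094), 73.68374633789062) 2108
```

View pics/w3.png

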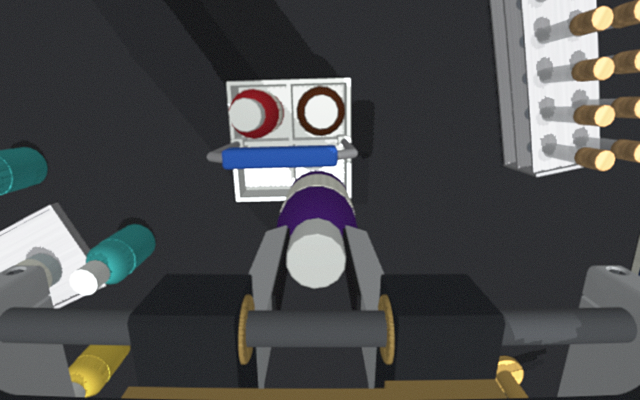

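Violet hangs upright at (315,230), above its empty cell. The other empty cell is at (268,178), and red and brown sit at (253,113) and (320,110). I nudge +3.5 mm in y and lower it.

>>> arm_command(
  targets=[
    {"claw": 0.1,"travel": [0,0.018,-0.05],"delta_rot": [0,0,0]},
    {"claw": 0.1,"travel": [0,0.018,-0.15],"delta_rot": [0,0,0]},
    {"claw": 0.1,"travel": [0,0.018,-0.25],"delta_rot": [0,0,0]},
    {"claw": 0.1,"travel": [0,0.018,-0.35],"delta_rot": [0,0,0]},
    {"claw": 0.1,"travel": [0,0.018,-0.42],"delta_rot": [0,0,0]},
    {"claw": 0.1,"travel": [0,0.018,-0.49],"delta_rot": [0,0,0]},
    {"claw": 0.1,"travel": [0,0.018,-0.55],"delta_rot": [0,0,0]},
    {"claw": 0.1,"travel": [0,0.018,-0.6],"delta_rot": [0,0,0]},
    {"claw": 0.1,"travel": [0,0.018,-0.65],"delta_rot": [0,0,0]},
    {"claw": 0.1,"travel": [0,0.018,-0.7],"delta_rot": [0,0,0]},
    {"claw": 0.1,"travel": [0,0.018,-0.7],"delta_rot": [0,0,0]},
  ],
)

```text
time_s: 10.4
tool_pos: [561.2, 231.7, 134.2]
eef_rot: [-0.489, -3.102, 0.002]
wrist_force: [0.5, 0.2, -1.0]
grip_width: 29.5
grip_force: 30.0
```

>>> arm_command(
  targets=[
    {"claw": 0.1,"travel": [0,0,-0.03],"delta_rot": [0,0,0]},
    {"claw": 0.1,"travel": [0,0,-0.06],"delta_rot": [0,0,0]},
    {"claw": 0.1,"travel": [0,0,-0.08],"delta_rot": [0,0,0]},
    {"claw": 0.1,"travel": [0,0,-0.085],"delta_rot": [0,0,0]},
    {"claw": 0.1,"travel": [0,0,-0.085],"delta_rot": [0,0,0]},
    {"claw": 0.1,"travel": [0,0,-0.085],"delta_rot": [0,0,0]},
  ],
)

```text
time_s: 10.9
tool_pos: [562.1, 232.1, 119.4]
eef_rot: [0.489, 3.103, 0.0]
wrist_force: [0.4, 0.6, -0.5]
grip_width: 29.5
grip_force: 30.0
```

>>> arm_command(
  targets=[
    {"claw": 0.1,"travel": [0,0,-0.01],"delta_rot": [0,0,0]},
    {"claw": 0.1,"travel": [0,0,-0.014],"delta_rot": [0,0,0]},
    {"claw": 0.1,"travel": [0,0,-0.014],"delta_rot": [0,0,0]},
    {"claw": 0.1,"travel": [0,0,-0.014],"delta_rot": [0,0,0]},
  ],
)

```text
time_s: 11.23
tool_pos: [562.1, 232.1, 116.6]
eef_rot: [0.489, 3.103, 0.0]
wrist_force: [0.7, 0.9, 0.1]
grip_width: 29.2
grip_force: 30.0
```

Release, rise, and go back toward the clear bottle, target (582.3,-184.6).

>>> arm_command(
  targets=[
    {"claw": 0.36,"travel": [0,0,0],"delta_rot": [0,0,0]},
    {"claw": 0.42,"travel": [0,0,0],"delta_rot": [0,0,0]},
    {"claw": 0.46,"travel": [0,0,0],"delta_rot": [0,0,0]},
    {"claw": 0.48,"travel": [0,0,0],"delta_rot": [0,0,0]},
    {"claw": 0.48,"travel": [0,0,0.06],"delta_rot": [0,0,0]},
    {"claw": 0.48,"travel": [0,0,0.16],"delta_rot": [0,0,0]},
    {"claw": 0.48,"travel": [0,0,0.3],"delta_rot": [0,0,0]},
    {"claw": 0.48,"travel": [0,0,0.45],"delta_rot": [0,0,0]},
    {"claw": 0.48,"travel": [0,0,0.6],"delta_rot": [0,0,0]},
    {"claw": 0.48,"travel": [0,0,0.75],"delta_rot": [0,0,0]},
    {"claw": 0.6,"travel": [0,0,0.8],"delta_rot": [0,0,0]},
    {"claw": 0.8,"travel": [0,0,0.8],"delta_rot": [0,0,0]},
  ],
)

```text
time_s: 12.23
tool_pos: [563.0, 232.3, 280.1]
eef_rot: [0.488, 3.099, 0.005]
wrist_force: [0.1, -0.8, 0.3]
grip_width: 55.1
grip_force: 0.0
```

```bash
cat > v.py <<'E'
from h import *; from m import cap,bar
s=r.state();print(s["time_s"],s["tool_pos"].round(1),s["eef_rot"].round(3))
p=r.read_camera("wrist");W=pts(p);save("v%d"%int(s["time_s"]),p["pixels"])
for n,x,y in [("red",480,185),("brown",500,251),("violet",562,232),("B",541,167),("clear",582,-184)]: print(n,cap(W,x,y,115))
print(bar(W))
w=W.reshape(-1,3);w=w[(np.hypot(w[:,0]-522,w[:,1]-206)<110)&(w[:,2]>38)&(w[:,2]<52)]
if len(w): print("rim",cv2.minAreaRect(w[:,:2].astype(np.float32)),len(w))
E
python3 v.py
```

```text
12.2333 [563.  232.3 280.1] [0.488 3.099 0.005]
red (array([479.3, 187.6, 121.9,  29.4,  29.8,   9.5]), array([479.2, 187.7, 122.1]), 868)
brown (array([497.7, 252.3, 122.3,  29.5,  29. ,   4.9]), array([497.7, 252.3, 122.3]), 846)
violet (array([562.2, 233.3, 121.9,  29.3,  29.1,   9.2]), array([562.1, 233.3, 122.2]), 752)
B None
clear None
([[520.7, 209.7], [104.8, 16.3]], 73.34765625, array([520.3, 210.9, 169.4]), 2437)
rim ((521.1170043945312, 209.9851531982422), (135.92518615722656, 135.9945526123047), 73.67207336425781) 2392
```

Violet is seated within 2 mm. Next is the clear bottle.

>>> arm_command(
  targets=[
    {"claw": 1,"travel": [0.02,-0.2,0],"delta_rot": [0,0,0]},
    {"claw": 1,"travel": [0.04,-0.4,0],"delta_rot": [0,0,0]},
    {"claw": 1,"travel": [0.06,-0.6,0],"delta_rot": [0,0,0]},
    {"claw": 1,"travel": [0.08,-0.8,0],"delta_rot": [0,0,0]},
    {"claw": 1,"travel": [0.1,-1,0],"delta_rot": [0,0,0]},
    {"claw": 1,"travel": [0.1,-1,0],"delta_rot": [0,0,0]},
  ],
)

```text
time_s: 12.78
tool_pos: [581.5, 23.3, 275.7]
eef_rot: [-0.503, -3.101, 0.005]
wrist_force: [1.0, -1.2, 0.4]
grip_width: 93.6
grip_force: 0.0
```

>>> arm_command(
  targets=[
    {"claw": 1,"travel": [0,-0.2,0],"delta_rot": [0,0,0]},
    {"claw": 1,"travel": [0,-0.4,0],"delta_rot": [0,0,0]},
    {"claw": 1,"travel": [0,-0.6,0],"delta_rot": [0,0,0]},
    {"claw": 1,"travel": [0,-0.8,0],"delta_rot": [0,0,0]},
    {"claw": 1,"travel": [0,-1,0],"delta_rot": [0,0,0]},
    {"claw": 1,"travel": [0,-1,0],"delta_rot": [0,0,0]},
    {"claw": 1,"travel": [0,-1,0],"delta_rot": [0,0,0]},
    {"claw": 1,"travel": [0,-1,0],"delta_rot": [0,0,0]},
    {"claw": 1,"travel": [0,-1,0],"delta_rot": [0,0,0]},
  ],
)

```text
time_s: 13.53
tool_pos: [582.0, -166.5, 275.7]
eef_rot: [-0.486, -3.103, -0.001]
wrist_force: [-0.1, 0.4, -0.4]
grip_width: 93.8
grip_force: 0.0
```

```bash
python3 v.py 2>/dev/null
```

```text
13.5333 [ 582.  -166.5  275.7] [-4.860e-01 -3.103e+00 -1.000e-03]
red None
brown None
violet None
B None
clear (array([ 582.1, -183.8,  121.7,   28.9,   29.3,   10.1]), array([ 582. , -183.8,  122.2]), 761)
([[0.0, 0.0], [0.0, 0.0]], 0.0, array([nan, nan, nan]), 0)
rim ((540.3228149414062, 181.41818237304688), (95.81419372558594, 83.45403289794922), 73.2990493774414) 2328
```

>>> arm_command(
  targets=[
    {"claw": 1,"travel": [0,-0.087,-0.1],"delta_rot": [0,0,0]},
    {"claw": 1,"travel": [0,-0.087,-0.25],"delta_rot": [0,0,0]},
    {"claw": 1,"travel": [0,-0.087,-0.4],"delta_rot": [0,0,0]},
    {"claw": 0.8,"travel": [0,-0.087,-0.55],"delta_rot": [0,0,0]},
    {"claw": 0.7,"travel": [0,-0.087,-0.68],"delta_rot": [0,0,0]},
    {"claw": 0.6,"travel": [0,-0.087,-0.76],"delta_rot": [0,0,0]},
    {"claw": 0.5,"travel": [0,-0.087,-0.795],"delta_rot": [0,0,0]},
    {"claw": 0.45,"travel": [0,-0.087,-0.795],"delta_rot": [0,0,0]},
    {"claw": 0.4,"travel": [0,-0.087,-0.795],"delta_rot": [0,0,0]},
    {"claw": 0.3,"travel": [0,-0.087,-0.795],"delta_rot": [0,0,0]},
    {"claw": 0.1,"travel": [0,-0.087,-0.795],"delta_rot": [0,0,0]},
    {"claw": 0.1,"travel": [0,-0.087,-0.795],"delta_rot": [0,0,0]},
  ],
)

```text
time_s: 14.58
tool_pos: [582.4, -185.4, 118.4]
eef_rot: [0.488, 3.102, -0.0]
wrist_force: [0.3, 0.3, 0.3]
grip_width: 37.1
grip_force: 0.0
```

>>> arm_command(
  targets=[
    {"claw": 0.1,"travel": [0,0,0],"delta_rot": [0,0,0]},
    {"claw": 0.1,"travel": [0,0,0],"delta_rot": [0,0,0]},
    {"claw": 0.1,"travel": [0,0,0],"delta_rot": [0,0,0]},
    {"claw": 0.1,"travel": [0,0,0],"delta_rot": [0,0,0]},
  ],
)

```text
time_s: 14.92
tool_pos: [582.3, -185.4, 117.9]
eef_rot: [0.489, 3.102, -0.0]
wrist_force: [0.1, 0.5, 5.7]
grip_width: 29.4
grip_force: 30.0
```

>>> arm_command(
  targets=[
    {"claw": 0.1,"travel": [0,0,0.03],"delta_rot": [0,0,0]},
    {"claw": 0.1,"travel": [0,0,0.1],"delta_rot": [0,0,0]},
    {"claw": 0.1,"travel": [0,0,0.2],"delta_rot": [0,0,0]},
    {"claw": 0.1,"travel": [0,0,0.3],"delta_rot": [0,0,0]},
    {"claw": 0.1,"travel": [0,0,0.4],"delta_rot": [0,0,0]},
    {"claw": 0.1,"travel": [0,0,0.5],"delta_rot": [0,0,0]},
    {"claw": 0.1,"travel": [0,0,0.6],"delta_rot": [0,0,0]},
    {"claw": 0.1,"travel": [0,0,0.7],"delta_rot": [0,0,0]},
    {"claw": 0.1,"travel": [0,0,0.78],"delta_rot": [0,0,0]},
    {"claw": 0.1,"travel": [0,0,0.85],"delta_rot": [0,0,0]},
    {"claw": 0.1,"travel": [0,0,0.85],"delta_rot": [0,0,0]},
  ],
)

```text
time_s: 15.83
tool_pos: [582.6, -185.9, 290.3]
eef_rot: [0.489, 3.1, -0.0]
wrist_force: [0.6, 0.0, -1.1]
grip_width: 29.4
grip_force: 30.0
```

>>> arm_command(
  targets=[
    {"claw": 0.1,"travel": [0,0.05,0],"delta_rot": [0,0,0]},
    {"claw": 0.1,"travel": [0,0.14,0],"delta_rot": [0,0,0]},
    {"claw": 0.1,"travel": [0,0.24,0],"delta_rot": [0,0,0]},
    {"claw": 0.1,"travel": [0,0.35,0],"delta_rot": [0,0,0]},
    {"claw": 0.1,"travel": [0,0.46,0],"delta_rot": [0,0,0]},
    {"claw": 0.1,"travel": [0,0.57,0],"delta_rot": [0,0,0]},
    {"claw": 0.1,"travel": [0,0.68,0],"delta_rot": [0,0,0]},
    {"claw": 0.1,"travel": [0,0.79,0],"delta_rot": [0,0,0]},
    {"claw": 0.1,"travel": [0,0.9,0],"delta_rot": [0,0,0]},
    {"claw": 0.1,"travel": [0,1,0],"delta_rot": [0,0,0]},
  ],
)

```text
time_s: 16.67
tool_pos: [581.1, 16.9, 286.2]
eef_rot: [-0.487, -3.102, 0.001]
wrist_force: [1.2, -0.4, -1.9]
grip_width: 29.4
grip_force: 30.0
```

>>> arm_command(
  targets=[
    {"claw": 0.1,"travel": [-0.03,0.1,0],"delta_rot": [0,0,0]},
    {"claw": 0.1,"travel": [-0.06,0.2,0],"delta_rot": [0,0,0]},
    {"claw": 0.1,"travel": [-0.09,0.3,0],"delta_rot": [0,0,0]},
    {"claw": 0.1,"travel": [-0.12,0.4,0],"delta_rot": [0,0,0]},
    {"claw": 0.1,"travel": [-0.14,0.5,0],"delta_rot": [0,0,0]},
    {"claw": 0.1,"travel": [-0.16,0.6,0],"delta_rot": [0,0,0]},
    {"claw": 0.1,"travel": [-0.18,0.7,0],"delta_rot": [0,0,0]},
    {"claw": 0.1,"travel": [-0.195,0.77,0],"delta_rot": [0,0,0]},
    {"claw": 0.1,"travel": [-0.195,0.77,0],"delta_rot": [0,0,0]},
    {"claw": 0.1,"travel": [-0.195,0.77,0],"delta_rot": [0,0,0]},
    {"claw": 0.1,"travel": [-0.195,0.77,0],"delta_rot": [0,0,0]},
    {"claw": 0.1,"travel": [-0.195,0.77,0],"delta_rot": [0,0,0]},
  ],
)

```text
time_s: 17.67
tool_pos: [542.9, 167.8, 287.1]
eef_rot: [-0.49, -3.103, 0.001]
wrist_force: [1.0, -0.2, -0.5]
grip_width: 29.2
grip_force: 30.0
```

```bash
python3 v.py 2>/dev/null; ls pics
```

```text
17.6667 [542.9 167.8 287.1] [-4.900e-01 -3.103e+00  1.000e-03]
red (array([479.2, 186.3, 122.2,  29.2,  29.4,   4.8]), array([479.1, 186.4, 122.2]), 808)
brown (array([497.6, 251.9, 122. ,  29.6,  29.5,   9.4]), array([497.5, 251.9, 122.1]), 839)
violet (array([562. , 232.6, 121.2,  29.1,  29.2,   9.2]), array([561.9, 232.6, 122.1]), 738)
B None
clear None
([[528.0, 206.0], [109.5, 32.4]], 73.53158569335938, array([520. , 209. , 169.6]), 2382)
rim ((520.8902587890625, 209.6628875732422), (136.86416625976562, 136.34320068359375), 73.12995910644531) 1845
c1.png
c2.png
side0.png
top0.png
v12.png
v13.png
v17.png
w1.png
w2.png
w3.png
```

>>> arm_command(
  targets=[
    {"claw": 0.1,"travel": [0,0,-0.05],"delta_rot": [0,0,0]},
    {"claw": 0.1,"travel": [0,0,-0.15],"delta_rot": [0,0,0]},
    {"claw": 0.1,"travel": [0,0,-0.25],"delta_rot": [0,0,0]},
    {"claw": 0.1,"travel": [0,0,-0.35],"delta_rot": [0,0,0]},
    {"claw": 0.1,"travel": [0,0,-0.43],"delta_rot": [0,0,0]},
    {"claw": 0.1,"travel": [0,0,-0.5],"delta_rot": [0,0,0]},
    {"claw": 0.1,"travel": [0,0,-0.56],"delta_rot": [0,0,0]},
    {"claw": 0.1,"travel": [0,0,-0.62],"delta_rot": [0,0,0]},
    {"claw": 0.1,"travel": [0,0,-0.68],"delta_rot": [0,0,0]},
    {"claw": 0.1,"travel": [0,0,-0.74],"delta_rot": [0,0,0]},
    {"claw": 0.1,"travel": [0,0,-0.77],"delta_rot": [0,0,0]},
    {"claw": 0.1,"travel": [0,0,-0.77],"delta_rot": [0,0,0]},
  ],
)

```text
time_s: 18.72
tool_pos: [542.4, 168.4, 132.0]
eef_rot: [-0.489, -3.102, 0.002]
wrist_force: [-0.3, 0.4, -1.4]
grip_width: 29.5
grip_force: 30.0
```

>>> arm_command(
  targets=[
    {"claw": 0.1,"travel": [0,0,-0.03],"delta_rot": [0,0,0]},
    {"claw": 0.1,"travel": [0,0,-0.05],"delta_rot": [0,0,0]},
    {"claw": 0.1,"travel": [0,0,-0.06],"delta_rot": [0,0,0]},
    {"claw": 0.1,"travel": [0,0,-0.06],"delta_rot": [0,0,0]},
    {"claw": 0.1,"travel": [0,0,-0.06],"delta_rot": [0,0,0]},
  ],
)

```text
time_s: 19.13
tool_pos: [543.1, 168.7, 121.6]
eef_rot: [0.489, 3.103, 0.0]
wrist_force: [0.8, 0.1, -0.4]
grip_width: 29.5
grip_force: 30.0
```

Lower 3.6 mm more, release, rise.

>>> arm_command(
  targets=[
    {"claw": 0.1,"travel": [0,0,-0.01],"delta_rot": [0,0,0]},
    {"claw": 0.1,"travel": [0,0,-0.018],"delta_rot": [0,0,0]},
    {"claw": 0.1,"travel": [0,0,-0.018],"delta_rot": [0,0,0]},
    {"claw": 0.1,"travel": [0,0,-0.018],"delta_rot": [0,0,0]},
    {"claw": 0.1,"travel": [0,0,-0.018],"delta_rot": [0,0,0]},
  ],
)

```text
time_s: 19.55
tool_pos: [543.1, 168.7, 117.9]
eef_rot: [0.489, 3.103, 0.0]
wrist_force: [1.5, 1.8, 0.9]
grip_width: 29.5
grip_force: 30.0
```

>>> arm_command(
  targets=[
    {"claw": 0.36,"travel": [0,0,0],"delta_rot": [0,0,0]},
    {"claw": 0.42,"travel": [0,0,0],"delta_rot": [0,0,0]},
    {"claw": 0.46,"travel": [0,0,0],"delta_rot": [0,0,0]},
    {"claw": 0.48,"travel": [0,0,0],"delta_rot": [0,0,0]},
    {"claw": 0.48,"travel": [0,0,0.06],"delta_rot": [0,0,0]},
    {"claw": 0.48,"travel": [0,0,0.16],"delta_rot": [0,0,0]},
    {"claw": 0.48,"travel": [0,0,0.3],"delta_rot": [0,0,0]},
    {"claw": 0.48,"travel": [0,0,0.45],"delta_rot": [0,0,0]},
    {"claw": 0.48,"travel": [0,0,0.6],"delta_rot": [0,0,0]},
    {"claw": 0.48,"travel": [0,0,0.75],"delta_rot": [0,0,0]},
    {"claw": 0.6,"travel": [0,0,0.85],"delta_rot": [0,0,0]},
    {"claw": 0.8,"travel": [0,0,0.85],"delta_rot": [0,0,0]},
  ],
)

```text
time_s: 20.55
tool_pos: [544.4, 168.8, 293.1]
eef_rot: [0.489, 3.098, 0.006]
wrist_force: [0.9, -0.7, 0.0]
grip_width: 55.1
grip_force: 0.0
```

>>> arm_command(
  targets=[
    {"claw": 0.8,"travel": [0,0,0],"delta_rot": [0,0,0]},
    {"claw": 0.8,"travel": [0,0,0],"delta_rot": [0,0,0]},
    {"claw": 0.8,"travel": [0,0,0],"delta_rot": [0,0,0]},
  ],
)

```text
time_s: 20.8
tool_pos: [542.5, 168.5, 287.0]
eef_rot: [-0.489, -3.102, 0.001]
wrist_force: [-0.7, 0.2, -0.0]
grip_width: 73.8
grip_force: 0.0
```

```bash
python3 v.py 2>/dev/null; ls -t pics|head -1
```

```text
20.8 [542.5 168.5 287. ] [-4.890e-01 -3.102e+00  1.000e-03]
red (array([479. , 186.3, 122.2,  29.1,  29.7,   5.2]), array([479. , 186.3, 122.3]), 805)
brown (array([497.6, 251.9, 121.9,  29.5,  29.8,   9.6]), array([497.5, 251.9, 122. ]), 839)
violet (array([562.2, 232.8, 121.7,  29.9,  29.5,  10.1]), array([561.9, 232.7, 122.1]), 733)
B (array([542.9, 169.6, 122.2,  29.1,  29.4,  10.3]), array([542.8, 169.7, 122.2]), 717)
clear None
([[520.6, 209.4], [105.0, 16.3]], 73.67860412597656, array([519.9, 209.4, 169.4]), 2348)
rim ((520.78662109375, 209.89996337890625), (136.8608856201172, 136.7383270263672), 73.48580169677734) 2137
v20.png
```

View pics/v20.png

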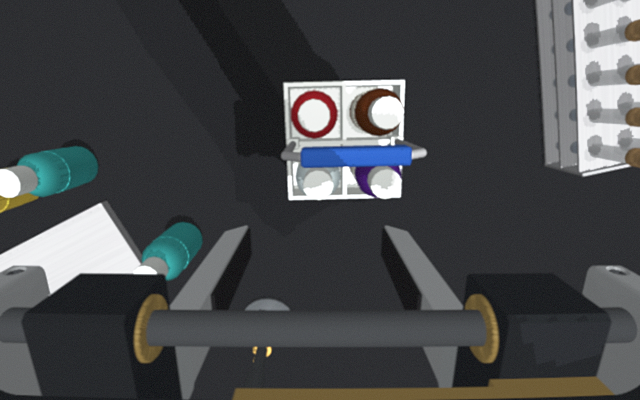

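The picture shows red (315,113), brown (378,112), clear (318,182) and violet (380,182), one per cell and upright. Next I turn the tool to close across the blue grip.

>>> arm_command(
  targets=[
    {"claw": 0.7,"travel": [-0.02,0.04,0],"delta_rot": [0,0,-0.03]},
    {"claw": 0.7,"travel": [-0.04,0.08,0],"delta_rot": [0,0,-0.07]},
    {"claw": 0.7,"travel": [-0.06,0.12,0],"delta_rot": [0,0,-0.11]},
    {"claw": 0.7,"travel": [-0.08,0.16,0],"delta_rot": [0,0,-0.15]},
    {"claw": 0.7,"travel": [-0.1,0.2,0],"delta_rot": [0,0,-0.19]},
    {"claw": 0.7,"travel": [-0.108,0.206,0],"delta_rot": [0,0,-0.23]},
    {"claw": 0.7,"travel": [-0.108,0.206,0],"delta_rot": [0,0,-0.27]},
    {"claw": 0.7,"travel": [-0.108,0.206,0],"delta_rot": [0,0,-0.31]},
    {"claw": 0.7,"travel": [-0.108,0.206,0],"delta_rot": [0,0,-0.35]},
    {"claw": 0.7,"travel": [-0.108,0.206,0],"delta_rot": [0,0,-0.39]},
    {"claw": 0.7,"travel": [-0.108,0.206,0],"delta_rot": [0,0,-0.43]},
    {"claw": 0.7,"travel": [-0.108,0.206,0],"delta_rot": [0,0,-0.46]},
  ],
)

```text
time_s: 21.85
tool_pos: [521.1, 209.6, 287.1]
eef_rot: [-2.426, -1.996, 0.002]
wrist_force: [0.0, -0.6, 0.5]
grip_width: 65.8
grip_force: 0.0
```

>>> arm_command(
  targets=[
    {"claw": 0.7,"travel": [0,0,0],"delta_rot": [0,0,-0.032]},
    {"claw": 0.7,"travel": [0,0,0],"delta_rot": [0,0,-0.032]},
    {"claw": 0.7,"travel": [0,0,0],"delta_rot": [0,0,-0.032]},
    {"claw": 0.7,"travel": [0,0,0],"delta_rot": [0,0,-0.032]},
    {"claw": 0.7,"travel": [0,0,0],"delta_rot": [0,0,-0.032]},
  ],
)

```text
time_s: 22.27
tool_pos: [521.3, 209.7, 287.6]
eef_rot: [-2.514, -1.884, 0.001]
wrist_force: [0.0, 0.1, -0.3]
grip_width: 65.5
grip_force: 0.0
```

```bash
python3 v.py 2>/dev/null
```

```text
22.2667 [521.3 209.7 287.6] [-2.514e+00 -1.884e+00  1.000e-03]
red (array([479.7, 187.5, 121.1,  29.2,  29.7,   9.1]), array([479.8, 187.8, 122. ]), 685)
brown (array([498.2, 253. , 122.1,  29.3,  29.1,   9.3]), array([498.2, 253.1, 122.1]), 763)
violet (array([562.7, 234. , 122.1,  29.3,  29. ,   9.4]), array([562.7, 234.1, 122.2]), 764)
B (array([543.4, 171. , 120.9,  29. ,  29.6,   9.1]), array([543.5, 171.2, 122. ]), 689)
clear None
([[520.7, 210.3], [104.7, 15.9]], 73.31832122802734, array([521.6, 213.7, 169.6]), 2081)
rim ((520.483154296875, 210.06814575195312), (136.41384887695312, 136.69969177246094), 73.5857925415039) 2060
```

>>> arm_command(
  targets=[
    {"claw": 0.65,"travel": [0,0,-0.08],"delta_rot": [0,0,0]},
    {"claw": 0.65,"travel": [0,0,-0.2],"delta_rot": [0,0,0]},
    {"claw": 0.65,"travel": [0,0,-0.32],"delta_rot": [0,0,0]},
    {"claw": 0.65,"travel": [0,0,-0.42],"delta_rot": [0,0,0]},
    {"claw": 0.6,"travel": [0,0,-0.5],"delta_rot": [0,0,0]},
    {"claw": 0.55,"travel": [0,0,-0.57],"delta_rot": [0,0,0]},
    {"claw": 0.5,"travel": [0,0,-0.62],"delta_rot": [0,0,0]},
    {"claw": 0.5,"travel": [0,0,-0.643],"delta_rot": [0,0,0]},
    {"claw": 0.4,"travel": [0,0,-0.643],"delta_rot": [0,0,0]},
    {"claw": 0.3,"travel": [0,0,-0.643],"delta_rot": [0,0,0]},
    {"claw": 0.25,"travel": [0,0,-0.643],"delta_rot": [0,0,0]},
    {"claw": 0.2,"travel": [0,0,-0.643],"delta_rot": [0,0,0]},
  ],
)

```text
time_s: 23.32
tool_pos: [521.7, 210.0, 160.0]
eef_rot: [-2.516, -1.881, -0.002]
wrist_force: [0.2, 0.1, 0.5]
grip_width: 23.6
grip_force: 0.0
```

>>> arm_command(
  targets=[
    {"claw": 0,"travel": [0,0,0],"delta_rot": [0,0,0]},
    {"claw": 0,"travel": [0,0,0],"delta_rot": [0,0,0]},
    {"claw": 0,"travel": [0,0,0],"delta_rot": [0,0,0]},
    {"claw": 0,"travel": [0,0,0],"delta_rot": [0,0,0]},
    {"claw": 0,"travel": [0,0,0],"delta_rot": [0,0,0]},
    {"claw": 0,"travel": [0,0,0],"delta_rot": [0,0,0]},
  ],
)

```text
time_s: 23.82
tool_pos: [521.3, 210.1, 159.6]
eef_rot: [-2.516, -1.88, -0.0]
wrist_force: [-3.4, -0.0, 7.4]
grip_width: 15.4
grip_force: 30.0
```

Gripped at 15.4 mm. Lift 105 mm slowly.

>>> arm_command(
  targets=[
    {"claw": 0,"travel": [0,0,0.01],"delta_rot": [0,0,0]},
    {"claw": 0,"travel": [0,0,0.03],"delta_rot": [0,0,0]},
    {"claw": 0,"travel": [0,0,0.06],"delta_rot": [0,0,0]},
    {"claw": 0,"travel": [0,0,0.1],"delta_rot": [0,0,0]},
    {"claw": 0,"travel": [0,0,0.14],"delta_rot": [0,0,0]},
    {"claw": 0,"travel": [0,0,0.18],"delta_rot": [0,0,0]},
    {"claw": 0,"travel": [0,0,0.22],"delta_rot": [0,0,0]},
    {"claw": 0,"travel": [0,0,0.25],"delta_rot": [0,0,0]},
  ],
)

```text
time_s: 24.48
tool_pos: [521.6, 209.9, 210.5]
eef_rot: [2.517, 1.88, 0.001]
wrist_force: [0.5, 0.6, -7.0]
grip_width: 15.5
grip_force: 30.0
```

>>> arm_command(
  targets=[
    {"claw": 0,"travel": [0,0,0.03],"delta_rot": [0,0,0]},
    {"claw": 0,"travel": [0,0,0.07],"delta_rot": [0,0,0]},
    {"claw": 0,"travel": [0,0,0.11],"delta_rot": [0,0,0]},
    {"claw": 0,"travel": [0,0,0.15],"delta_rot": [0,0,0]},
    {"claw": 0,"travel": [0,0,0.19],"delta_rot": [0,0,0]},
    {"claw": 0,"travel": [0,0,0.23],"delta_rot": [0,0,0]},
    {"claw": 0,"travel": [0,0,0.26],"delta_rot": [0,0,0]},
    {"claw": 0,"travel": [0,0,0.275],"delta_rot": [0,0,0]},
    {"claw": 0,"travel": [0,0,0.28],"delta_rot": [0,0,0]},
    {"claw": 0,"travel": [0,0,0.28],"delta_rot": [0,0,0]},
    {"claw": 0,"travel": [0,0,0.28],"delta_rot": [0,0,0]},
    {"claw": 0,"travel": [0,0,0.28],"delta_rot": [0,0,0]},
  ],
)

```text
time_s: 25.48
tool_pos: [521.2, 209.7, 264.8]
eef_rot: [-2.517, -1.88, 0.001]
wrist_force: [0.1, -0.0, -6.9]
grip_width: 15.7
grip_force: 30.0
```

>>> arm_command(
  targets=[
    {"claw": 0,"travel": [0,0,0],"delta_rot": [0,0,0]},
    {"claw": 0,"travel": [0,0,0],"delta_rot": [0,0,0]},
    {"claw": 0,"travel": [0,0,0],"delta_rot": [0,0,0]},
    {"claw": 0,"travel": [0,0,0],"delta_rot": [0,0,0]},
    {"claw": 0,"travel": [0,0,0],"delta_rot": [0,0,0]},
    {"claw": 0,"travel": [0,0,0],"delta_rot": [0,0,0]},
    {"claw": 0,"travel": [0,0,0],"delta_rot": [0,0,0]},
    {"claw": 0,"travel": [0,0,0],"delta_rot": [0,0,0]},
  ],
)

```text
time_s: 26.15
tool_pos: [521.4, 209.8, 265.2]
eef_rot: [-2.517, -1.88, 0.0]
wrist_force: [-0.5, -0.8, -8.2]
grip_width: 15.7
grip_force: 30.0
```

```bash
python3 - <<'E'
from h import *
s=r.state();print(s["time_s"],s["tool_pos"].round(1),s["wrist_force"].round(1),s["ft_torque"].round(2),s["grip_width"],s["grip_force"])
p=r.read_camera("side");W=pts(p);save("final",cv2.resize(p["pixels"][120:320,220:460],None,fx=3,fy=3))
w=W.reshape(-1,3);w=w[(np.hypot(w[:,0]-518,w[:,1]-212)<110)]
for x,y in [(476,190),(495,255),(556,236),(538,173)]:
    q=w[(np.hypot(w[:,0]-x,w[:,1]-y)<20)&(w[:,2]>190)&(w[:,2]<240)]
    print(len(q), np.percentile(q[:,2],90).round(1) if len(q) else None)
E
```

```text
26.15 [521.4 209.8 265.2] [-0.5 -0.8 -8.2] [-0.02  0.07 -0.  ] 15.743021329045241 29.998264610767365
146 226.4
166 226.8
146 226.5
73 221.1
```

View pics/final.png

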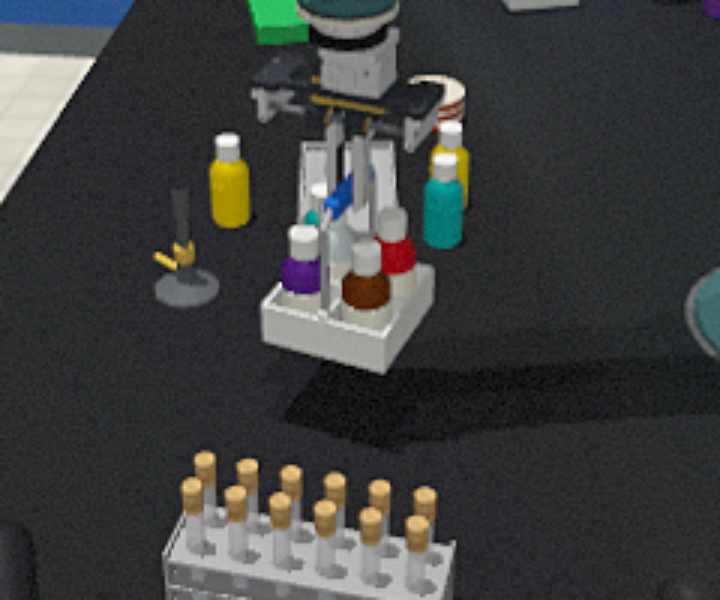

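The caddy, at (350,310) in the crop, hangs level about 10 cm above the bench with all four bottles in it. The burner, rack and dishes look undisturbed. Handing in.

```bash
python3 -c "
from bench import r
print(r.close_job())"
```

```text
the job is handed in; nothing more can be done
None
```

The violet and clear bottles are in the two empty cells of the caddy, and the job was handed in at 26 s with the caddy held level by its blue grip about 10 cm above the bench; the burner, rack and dishes looked undisturbed in the final picture, and no verdict was returned.

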